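# Refit the dryer's lint filter cover

### The job

The tumble dryer's lint filter tray has been emptied. Pick the long cover plate, the one of the two whose holes match the tray's pins, and lower it over both pins until it lies flush on the tray's rim, grip rib upwards, without dropping it; leave the short cover where it is.

Things in the scene. Friction and masses are not known exactly. Their poses are not given: they have to be found in the camera images.
- cover: Long filter cover, loose, flat on the counter: white plastic plate 210 (x) x 120 (y) x 6 mm with dark slots. Two 30 mm round through holes at x = +-70 mm, y = 0. Mid-top a solid grip rib along x, 90 mm long, 18 mm thick (y), top 44 mm above the plate's underside. Origin: centre of underside; z up. Same when turned 180 deg. About 0.25 kg, balanced at the rib's middle.
- tray: Filter tray, fixed: open white box 216 (x) x 126 (y) mm, rim 30 mm high, 10 mm wide, dark mesh floor. At x = +-70 mm, y = 0 two upright grey pins on 44 mm wide shoulders level with the rim; pin 24 mm thick up to z = 37, tapering to 8 mm at its tip, z = 66. A seated cover's underside is at z = 30 mm. Origin: centre of underside, on the counter; z up. Same when turned 180 deg.
- short_cover: Another filter's cover, loose, not to be used: same look as the long one but only 140 (x) x 120 (y) x 6 mm, its two 30 mm holes only 90 mm apart, grip rib 46 mm long, 18 mm thick, top 44 mm above the underside. Origin: centre of the underside; x along the rib, z up.
Mind the look-alikes: they are no part of the job. Leave any green or turquoise look-alike of the cover alone.

How it is judged (in metres and radians):
On the way:
1. the long cover is lifted clear of the counter (height (world z) of cover above 0.06 m), for 0.1 s.
At the end, for the whole second after the job is handed in: The long cover lies at rest on the tray, rib up, both pins through its holes: centred within 12 mm, in line within 10 degrees (either way round), its underside within 4 mm of rim height and level within 2 degrees. The short cover is within 30 mm of where it was (horizontal distance between cover and tray below 0.012 m and angle between the x axis of cover and the x axis of tray, either way round below 0.175 rad and z of cover in the frame of tray between 0.026 and 0.034 m and angle between cover's own z axis and vertical below 0.035 rad and linear speed of cover below 0.02 m/s and distance of short_cover from where it was at the start of the episode below 0.03 m); the robot touches nothing.
It fails at once if the long cover is dropped: it falls free of the fingers faster than 0.6 m/s (a fall of about 20 mm) (linear speed of cover above 0.6 m/s and contact force between the fingers and cover below 0.05 N).
It fails at once if the short cover is moved more than 30 mm (distance of short_cover from where it was at the start of the episode above 0.03 m).
It also fails if it takes over 38 s, if anything falls off the work surface, if the arm or the gripper's body presses on something with over 40 N, if the wrist force passes 120 N, or if a joint passes its speed limit or range.

### The arm

A 6-joint arm with a two-finger parallel gripper is mounted at the origin on the work surface. World frame = base frame: x ahead of the robot, y to its left, z up, the work surface at z = 0. Lengths are in mm, angles in rad, forces in N, time in s.
With the tool pointing down it reaches from about 325 to 750 mm from the base axis. Payload 7.6 kg.
Tool frame: the origin (TCP) lies midway between the tips of the shut fingers; the grasp point (between the pads) lies 19 mm behind it; z points along the fingers, y is the line along which they close (so a half turn about z gives the same grasp; the last joint's range is limited). The gripper opens to 85 mm and grips with 20 to 120 N. Pads are 22 mm wide; open, the fingers measure 114 mm over their backs; the gripper's body (76 mm by 85 mm) begins 54 mm behind the grasp point. The pads swing forward as they close: fully open they stand 13 mm farther back than shut.
Start: joints at [-1.216, 0.052, 1.401, -0, 1.689, -0.07], TCP at [216.399, -478.348, 231.323] pointing down, gripper open.
Joint ranges: [-2.9, 2.9], [-0.91, 2.17], [0.12, 2.37], [-1.06, 4.2], [0.26, 2.73], [-2.93, 2.93]. Speed limits (rad/s): [2.57, 2.57, 3.01, 3.14, 3.14, 3.14].

### API

Orientations are given as [roll, pitch, yaw] about the fixed x, y, z axes, in that order (R = Rz(yaw) Ry(pitch) Rx(roll)).
In Python, from rig import status, snapshot, camera_model, job gives the robot as it stands.
- The arm moves only by the shell command python3 -m crank 'ROWS' [FORCE]. ROWS is text: rows parted by semicolons, each of 5 numbers parted by spaces: the finger opening in m, from 0 to 0.0854, then the shift along the world's x, y, z in m, then the turn about the world's z in degrees. In form: claw tx ty tz spin; .... A call has exactly 8 rows; each row is the pose to reach, as a shift and turn from the pose commanded when the call began; what a row does not reach only later rows make up. A row lasts 1/12 s, in which the tool goes at most 41.7 mm and 7.16 degrees, less where a joint would pass 70% of its speed; a pose out of reach is approached as far as the arm can. A call with a gripper value outside its range is refused whole. The fingers move at their own pace and stop on an object; FORCE is the grip in N (left out, the last holds). Time passes only in rows, so rows that repeat a pose let the fingers close, or fill a call up. It gives the time, the measured TCP pose, the force, the opening and the grip force at its end, in the units of the state.
- status.get_state(): the state, without advancing time (a new reading comes with each control period).
- snapshot(name): name is "side" or "top"; returns the picture (400x640x3 uint8, blue, green, red); there is no depth.
- camera_model(name): a dict with "fx", "fy", "cx", "cy" (pixels), "D" ([k1, k2, p1, p2, k3] as OpenCV has them; the pictures are not rectified), "eye" and "rotation" of the camera in the world. Camera axes: x right, y down, z forward; pixel columns grow to the right and rows downward; lengths in mm; the calibration is good to about 2 mm. A picture is of the moment at which its call begins. camera_model takes no time and is no camera call.
- job.sign_off(): hands the job in; it is judged then, once.
The state is a dict: "time": time; "joints": joint angles; "qvel": joint speeds; "joint_torque": joint torques, N m; "ee_pos": TCP position; "orientation": TCP orientation; "ft_force": force on the tool from outside, world axes, zero at the start; "torque": the same for the moment, N m; "width": opening from 0.0 (shut) to 1.0 (fully open); "gripper_force": force on a finger pad.
Only numpy, scipy, OpenCV 4.12 (cv2) and the standard library are available. Lean on these libraries where they do the work, as an engineer would, in place of code of your own. Each camera call takes 0.05 s, during which the arm holds its last target. There are 200 camera calls.

## Working session

There is one attempt and no reset: what is moved stays moved. The work goes in short steps, Python scripts to look and compute and a shell command to move; the robot and the scene stay as the last step left them, time stands still between calls to the robot, and variables do not carry over. Pictures are saved under pics/ and viewed, at most 10 in all, crops included, and the job is handed in when it is done.

```bash
mkdir -p pics
python3 - <<'E'
from rig import status, snapshot, camera_model
import cv2
for n in("top","side"):
    cv2.imwrite(f"pics/{n}0.png",snapshot(n)); print(n,camera_model(n))
print(status.get_state())
E
```

```text
top {'fx': 515.3043373758934, 'fy': 515.3043373758934, 'cx': 319.39595070791853, 'cy': 207.6080740862156, 'D': array([-0.16896322,  0.        ,  0.        ,  0.        ,  0.        ]), 'eye': array([ 298.24672815, -125.39866909, 1452.07490596]), 'rotation': array([-3.0715631 ,  0.02270636, -1.59893713])}
side {'fx': 488.9198665358616, 'fy': 488.9198665358616, 'cx': 331.74461013724897, 'cy': 200.98991863417683, 'D': array([-0.14664079,  0.        ,  0.        ,  0.        ,  0.        ]), 'eye': array([  41.46531206,  735.80838098, 1153.18159584]), 'rotation': array([-2.45575021, -0.01768696, -2.74623781])}
{'time': 0.1, 'joints': array([-1.21631745e+00,  5.27686220e-02,  1.40160922e+00,  1.96941366e-05,
        1.68859180e+00, -7.03285600e-02]), 'qvel': array([ 0.00049329, -0.00218093, -0.00234291,  0.00053242,  0.00071932,
        0.00018041]), 'joint_torque': array([ 1.06015828e-03, -3.82581890e+01, -3.60985208e+01, -4.89220338e-05,
        4.77979556e-03,  3.02971080e-05]), 'ee_pos': array([ 216.29762398, -478.08576448,  230.56639862]), 'orientation': array([-3.14022044e+00, -1.16274400e-04,  4.24809661e-01]), 'ft_force': array([ 0.1470958 ,  0.27519047, -0.25611616]), 'torque': array([ 0.04256054,  0.01071098, -0.02942126]), 'gripper_force': 0.0, 'width': 1.0014527128202013}
```

View pics/top0.png

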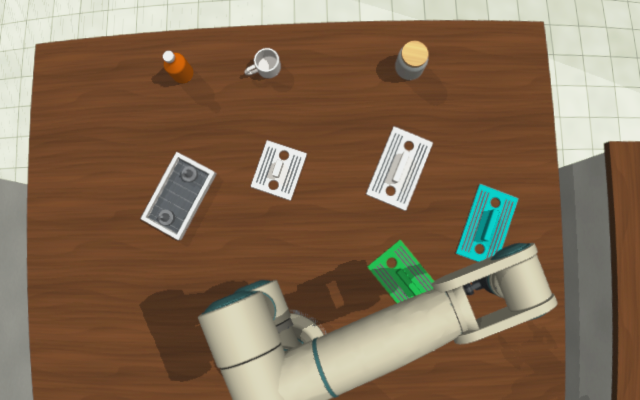

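View pics/side0.png

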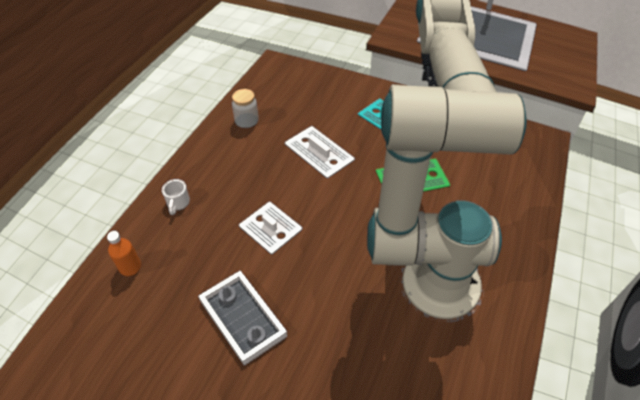

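The top view shows the tray at about (178,196), the short cover at (279,170) and the long cover at (400,168). In the side view they are at about (243,316), (270,227) and (320,151). The green and turquoise plates are look-alikes.

```bash
cat > h.py <<'E'
import numpy as np, cv2
from scipy.spatial.transform import Rotation as Ro
from rig import camera_model
def cam(n):
    c=camera_model(n); K=np.array([[c['fx'],0,c['cx']],[0,c['fy'],c['cy']],[0,0,1]])
    return K,c['D'],c['eye'],Ro.from_euler('xyz',c['rotation']).as_matrix()
def rays(n,px):
    K,D,e,R=cam(n); u=cv2.undistortPoints(np.float64(px).reshape(-1,1,2),K,D)[:,0]
    d=np.c_[u,np.ones(len(u))]@R.T; return e,d/np.linalg.norm(d,axis=1)[:,None]
def plane(n,px,z):
    e,d=rays(n,px); return e+d*((z-e[2])/d[:,2])[:,None]
def tri(pt,ps):
    e1,d1=rays("top",pt); e2,d2=rays("side",ps); out=[]
    for a,b in zip(d1,d2):
        s=np.linalg.lstsq(np.c_[a,-b],e2-e1,rcond=None)[0]; p,q=e1+a*s[0],e2+b*s[1]
        out.append([*(p+q)/2,np.linalg.norm(p-q)])
    return np.array(out)
def proj(n,P):
    K,D,e,R=cam(n); return cv2.projectPoints(np.float64(P).reshape(-1,1,3),R.T,-R.T@e,K,D)[0][:,0]
E
python3 - <<'E'
from h import *
B={"top":{"tray":(130,140,100,110),"cover":(355,115,90,105)},"side":{"tray":(190,262,105,108),"cover":(275,115,90,70)}}
W=np.zeros((600,800,3),np.uint8)
for j,n in enumerate(B):
    im=cv2.imread(f"pics/{n}0.png"); hsv=cv2.cvtColor(im,cv2.COLOR_BGR2HSV)
    m=((hsv[...,1]<60)&(hsv[...,2]>150)).astype(np.uint8)*255
    for i,(o,(x,y,w,h)) in enumerate(B[n].items()):
        s=min(400/w,300/h); t=cv2.resize(im[y:y+h,x:x+w],None,fx=s,fy=s,interpolation=cv2.INTER_CUBIC)
        W[i*300:i*300+t.shape[0],j*400:j*400+t.shape[1]]=t; print(n,o,'scale',s)
        mm=np.zeros_like(m); mm[y:y+h,x:x+w]=m[y:y+h,x:x+w]
        cs,hi=cv2.findContours(mm,cv2.RETR_CCOMP,cv2.CHAIN_APPROX_NONE)
        c=max(cs,key=cv2.contourArea); r=cv2.minAreaRect(c); print(' rect',r)
        bx=cv2.boxPoints(r)
        if n=="top":
            P=plane(n,bx,30 if o=="tray" else 6); print(' corners',P[:,:2].round().tolist(),'ctr',P.mean(0).round(1),'sides',np.linalg.norm(P-np.roll(P,-1,0),axis=1).round(1))
        for c,hh in zip(cs,hi[0]):
            if hh[3]>=0 and cv2.contourArea(c)>15:
                M=cv2.moments(c); print('  hole',cv2.contourArea(c),round(M['m10']/M['m00'],1),round(M['m01']/M['m00'],1))
cv2.imwrite("pics/crops.png",W)
E
```

```text
top tray scale 2.727272727272727
 rect ((177.09710693359375, 195.31723022460938), (44.34896469116211, 77.46580505371094), 27.979475021362305)
 corners [[381.0, 418.0], [574.0, 309.0], [510.0, 196.0], [320.0, 303.0]] ctr [446.  306.2  30. ] sides [220.7 130.6 217.9 130.4]
  hole 2440.5 177.3 195.1
top cover scale 2.857142857142857
 rect ((399.4006652832031, 167.7454833984375), (43.412010192871094, 73.91297149658203), 22.03622817993164)
 corners [[436.0, -226.0], [630.0, -313.0], [580.0, -426.0], [386.0, -338.0]] ctr [ 507.9 -325.9    6. ] sides [212.9 124.1 212.8 122.3]
  hole 87.5 390.2 190.3
  hole 16.0 393.6 180.9
  hole 85.5 408.6 145.2
side tray scale 2.7777777777777777
 rect ((241.9403076171875, 313.822265625), (80.18956756591797, 53.76873779296875), 55.491477966308594)
  hole 2801.5 241.5 314.8
side cover scale 4.285714285714286
 rect ((319.1463928222656, 150.3170928955078), (63.718894958496094, 32.79648971557617), 38.65980529785156)
  hole 32.0 333.0 161.5
  hole 84.0 320.0 149.3
  hole 32.5 305.1 139.5
```

View pics/crops.png

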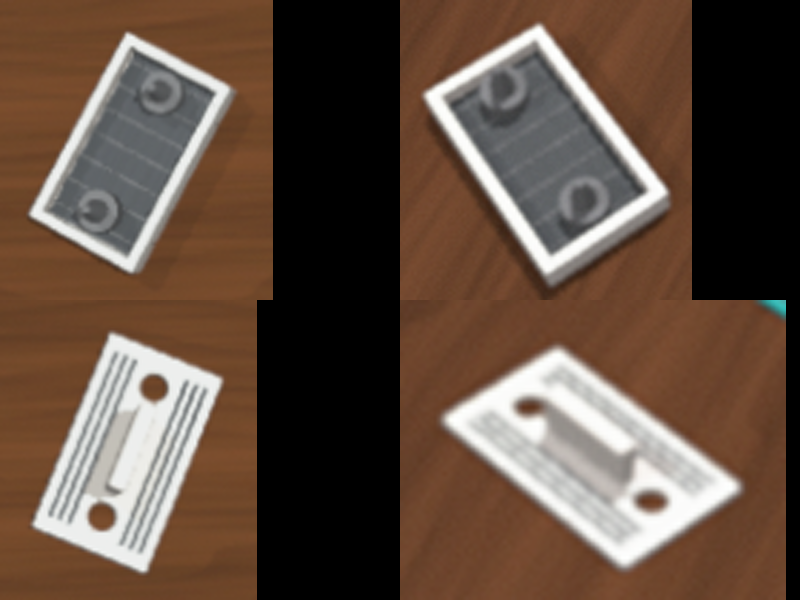

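The crops show the tray with a bright rim and pins, with shoulders at top (189,174) and (166,218), and at side (227,295) and (256,336). The cover's holes are at top (408.6,145.2) and (390.2,190.3). Its rib stands up, with a grey face on the +y side. Next I triangulate these points.

```bash
cat > m.py <<'E'
from h import *
def fit(A,o,l):
    d=A[0]-A[1]; print(o,l,'ctr',A.mean(0).round(1),'dist',np.linalg.norm(d[:2]).round(1),'yaw',np.degrees(np.arctan2(d[1],d[0])).round(2))
E
python3 - <<'E'
from m import *
T=tri([[408.6,145.2],[390.2,190.3]],[[305.1,139.5],[333,161.5]]); print(T.round(1)); fit(T,'cover','holes')
fit(plane('top',[[408.6,145.2],[390.2,190.3]],4),'cover','top@4')
R=tri([[402.3,151.8],[392.8,181.5]],[[308.8,140.7],[329.1,152.3]]); print('rib',R.round(1)); fit(R,'rib','+y edge')
T=tri([[188.7,174.1],[165.9,217.7]],[[227.1,295.1],[255.9,335.8]]); print(T.round(1)); fit(T,'tray','shoulders')
for n in('top','side'):
    im=cv2.imread(f"pics/{n}0.png"); hsv=cv2.cvtColor(im,cv2.COLOR_BGR2HSV)
    x,y,w,h=(130,140,100,110) if n=='top' else (190,262,105,108)
    for th in(200,225,240):
        m=np.zeros(im.shape[:2],np.uint8); m[y:y+h,x:x+w]=((hsv[...,1]<60)&(hsv[...,2]>th))[y:y+h,x:x+w]*255
        cs,_=cv2.findContours(m,cv2.RETR_EXTERNAL,cv2.CHAIN_APPROX_NONE); c=max(cs,key=cv2.contourArea)
        P=plane(n,c[:,0],30)[:,:2].astype(np.float32); r=cv2.minAreaRect(P); print(n,th,r)
# cover rect, on world plane
im=cv2.imread("pics/top0.png"); hsv=cv2.cvtColor(im,cv2.COLOR_BGR2HSV)
for n,(x,y,w,h) in {'top':(355,115,90,105),'side':(275,115,90,70)}.items():
    im=cv2.imread(f"pics/{n}0.png"); hsv=cv2.cvtColor(im,cv2.COLOR_BGR2HSV)
    m=np.zeros(im.shape[:2],np.uint8); m[y:y+h,x:x+w]=((hsv[...,1]<60)&(hsv[...,2]>180))[y:y+h,x:x+w]*255
    cs,_=cv2.findContours(m,cv2.RETR_EXTERNAL,cv2.CHAIN_APPROX_NONE); c=max(cs,key=cv2.contourArea)
    print('cover',n,cv2.minAreaRect(plane(n,c[:,0],6)[:,:2].astype(np.float32)))
E
```

```text
[[ 572.4 -355.1    1.6    0.8]
 [ 444.8 -296.7    2.5    1.9]]
cover holes ctr [ 508.6 -325.9    2.     1.3] dist 140.3 yaw -24.61
cover top@4 ctr [ 507.7 -325.8    4. ] dist 140.3 yaw -24.44
rib [[ 549.  -333.    24.4    0.8]
 [ 463.9 -302.    32.7    2.8]]
rib +y edge ctr [ 506.4 -317.5   28.5    1.8] dist 90.6 yaw -20.03
[[506.7 273.7  22.    1.4]
 [385.2 342.7  19.3   2.8]]
tray shoulders ctr [446.  308.2  20.6   2.1] dist 139.8 yaw -29.57
top 200 ((446.5195007324219, 306.23785400390625), (126.06035614013672, 215.95709228515625), 60.50251388549805)
top 225 ((446.43878173828125, 306.24627685546875), (123.12608337402344, 212.9687957763672), 60.384010314941406)Traceback (most recent call last):
  File "<stdin>", line 11, in <module>
ValueError: max() iterable argument is empty
```

Run:
```python
from m import *
def quad(n,box,th):
    im=cv2.imread(f"pics/{n}0.png"); hsv=cv2.cvtColor(im,cv2.COLOR_BGR2HSV); x,y,w,h=box
    m=np.zeros(im.shape[:2],np.uint8); m[y:y+h,x:x+w]=((hsv[...,1]<60)&(hsv[...,2]>th))[y:y+h,x:x+w]*255
    c=max(cv2.findContours(m,0,1)[0],key=cv2.contourArea)
    z=30 if w>95 else 6
    r=cv2.minAreaRect(plane(n,c[:,0],z)[:,:2].astype(np.float32)); print(n,th,np.round(r[0],1),np.round(r[1],1),round(r[2],1))
    q=cv2.minEnclosingConvexPolygon(c,4) if hasattr(cv2,'minEnclosingConvexPolygon') else cv2.approxPolyDP(cv2.convexHull(c),0.06*cv2.arcLength(c,1),True)
    q=np.float64(q).reshape(-1,2)
    return q[np.argsort(plane(n,q,z)[:,:2]@[1,.4])], z
for o,bt,bs in(('tray',(130,140,100,110),(190,262,105,108)),('cover',(355,115,90,105),(275,115,90,70))):
  for tt,ts in((200,170),(200,190),(200,200)):
    a,_=quad('top',bt,tt); b,z=quad('side',bs,ts)
    if len(a)==len(b)==4:
        T=tri(a,b); print(o,ts,'ctr',T.mean(0).round(1),'z',T[:,2].round(1),'gap',T[:,3].round(1))
    else: print(o,ts,len(a),len(b))
x,y,w,h=355,115,90,105
a=cv2.resize(cv2.imread("pics/top0.png")[145:195,375:425],None,fx=10,fy=10,interpolation=3)[:,50:450]
b=cv2.resize(cv2.imread("pics/side0.png")[130:170,300:340],None,fx=10,fy=10,interpolation=3)
W=np.zeros((500,800,3),np.uint8);W[:,:400]=a;W[:400,400:]=b
cv2.imwrite("pics/rib.png",W)
```

```text
top 200 [446.5 306.2] [126.1 216. ] 60.5
side 170 [446.9 307.4] [129.6 220.2] 60.5
tray 170 ctr [447.1 307.5  28.5   4. ] z [37.  26.5 32.  18.5] gap [2.2 0.9 7.9 4.8]
top 200 [446.5 306.2] [126.1 216. ] 60.5
side 190 [447.  307.4] [128.3 218.9] 60.5
tray 190 ctr [446.5 306.9  29.5   3.8] z [37.  30.3 32.3 18.5] gap [2.2 2.9 5.3 4.8]
top 200 [446.5 306.2] [126.1 216. ] 60.5
side 200 [446.9 307.4] [127.7 218. ] 60.4
tray 200 ctr [446.3 306.6  30.5   3.9] z [37.  30.3 32.3 22.5] gap [2.2 2.9 5.3 5.3]
top 200 [ 507.5 -325.6] [119.4 208.8] 65.8
side 170 [ 508.2 -323.3] [125.8 215.3] 65.8
cover 170 ctr [ 508.8 -325.5    3.     2.8] z [-1.6  0.8  8.7  4.1] gap [1.3 4.  2.5 3.3]
top 200 [ 507.5 -325.6] [119.4 208.8] 65.8
side 190 [ 508.3 -323.3] [123.9 213.4] 65.6
cover 190 ctr [ 507.9 -325.8    3.3    3.1] z [-1.6  0.8  3.4 10.5] gap [1.3 4.  6.4 0.5]
top 200 [ 507.5 -325.6] [119.4 208.8] 65.8
side 200 [ 507.9 -323.1] [122.3 212.6] 65.6
cover 200 ctr [ 508.1 -325.8    3.2    3. ] z [3.9 0.8 3.4 4.7] gap [1.6 4.  6.4 0.1]
```

View pics/rib.png

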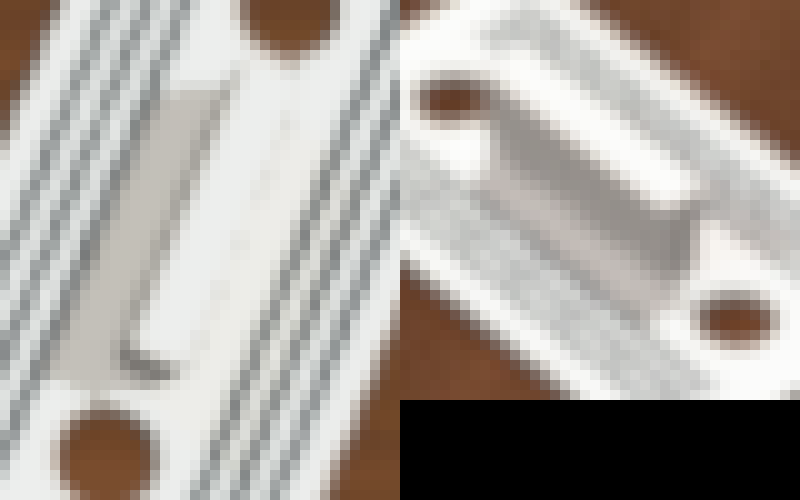

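Rib top +y edge: top (403.3,152.0) to (393.1,179.0), side (308.6,137.6) to (326.1,150.1). The cover is at about (508,-325.8) with yaw -24.4°, and the tray at about (446.5,306.6) with yaw -29.5°. I move above the cover and check the rib height at the same time.

```bash
python3 - <<'E'
from m import *
R=tri([[403.3,152.0],[393.05,179.05]],[[308.6,137.6],[326.1,150.1]]); print('rib',R.round(1)); fit(R,'rib','+y edge')
E
python3 -m crank '0.085 0.036 0.019 0 -6; 0.085 0.073 0.038 0 -12; 0.085 0.109 0.057 0 -18; 0.085 0.146 0.076 0 -24; 0.085 0.182 0.095 0 -30; 0.085 0.219 0.114 0 -36; 0.085 0.255 0.133 0 -42; 0.085 0.2915 0.1525 -0.02 -48.7' 60
```

```text
rib [[ 547.6 -333.2   38.6    2.8]
 [ 471.9 -301.5   39.5    1.5]]
rib +y edge ctr [ 509.7 -317.3   39.1    2.1] dist 82.0 yaw -22.75
time: 0.77
ee_pos: [507.4, -326.8, 216.5]
orientation: [3.14, -0.006, -0.43]
ft_force: [0.5, -1.6, 1.7]
width: 0.998
gripper_force: 0.0
```

```bash
python3 -m crank '0.085 0 0 -0.03 0; 0.085 0 0 -0.06 0; 0.085 0 0 -0.09 0; 0.085 0 0 -0.115 0; 0.085 0 0 -0.135 0; 0.085 0 0 -0.14 0; 0.085 0 0 -0.14 0; 0.085 0 0 -0.14 0' 60
python3 - <<'E'
from rig import snapshot
import cv2,numpy as np
a=snapshot("top");b=snapshot("side")
cv2.imwrite("pics/chk1.png",np.hstack([cv2.resize(a[100:250,330:480],None,fx=2.6,fy=2.6),cv2.resize(b[80:230,250:400],None,fx=2.6,fy=2.6)]))
E
```

```text
time: 1.43
ee_pos: [504.8, -328.0, 74.2]
orientation: [3.141, -0.001, -0.425]
ft_force: [0.2, 0.5, 0.9]
width: 0.996
gripper_force: 0.0
```

View pics/chk1.png

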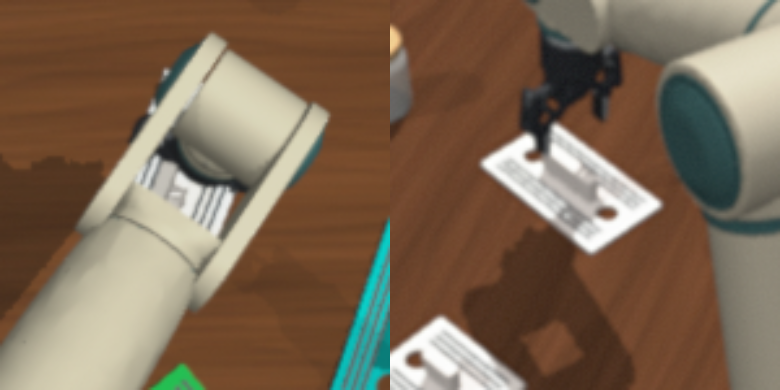

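The side view shows the open fingers above the rib and straddling it. I check whether the arm has settled before the last descent.

```bash
python3 -m crank '0.085 0 0 -0.01 0; 0.085 0 0 -0.015 0; 0.085 0 0 -0.015 0; 0.085 0 0 -0.015 0; 0.085 0 0 -0.015 0; 0.085 0 0 -0.015 0; 0.085 0 0 -0.015 0; 0.085 0 0 -0.015 0'
python3 - <<'E'
from rig import status
for _ in range(2):
    s=status.get_state(); print(s['ee_pos'],s['joints'],s['qvel'].round(3))
E
```

```text
time: 2.2
ee_pos: [504.6, -327.7, 58.4]
orientation: [3.141, -0.0, -0.425]
ft_force: [0.2, 0.2, -0.2]
width: 0.995
gripper_force: 0.0
[ 504.59220512 -327.74785171   58.44577477] [-6.37361150e-01  3.83243719e-01  1.37083730e+00 -1.07607450e-04
  1.38707680e+00  1.35865282e+00] [ 0.001  0.     0.     0.001 -0.    -0.002]
[ 504.59220512 -327.74785171   58.44577477] [-6.37361150e-01  3.83243719e-01  1.37083730e+00 -1.07607450e-04
  1.38707680e+00  1.35865282e+00] [ 0.001  0.     0.     0.001 -0.    -0.002]
```

```bash
python3 -m crank '0.085 0.0034 0.0019 -0.01 0; 0.085 0.0034 0.0019 -0.02 0; 0.085 0.0034 0.0019 -0.03 0; 0.085 0.0034 0.0019 -0.038 0; 0.085 0.0034 0.0019 -0.043 0; 0.085 0.0034 0.0019 -0.045 0; 0.085 0.0034 0.0019 -0.045 0; 0.085 0.0034 0.0019 -0.045 0' 60
```

```text
time: 2.87
ee_pos: [508.0, -325.9, 13.4]
orientation: [3.141, -0.0, -0.425]
ft_force: [-0.0, -0.1, 0.3]
width: 0.997
gripper_force: 0.0
```

```bash
python3 -m crank '0.01 0 0 0 0; 0.01 0 0 0 0; 0.01 0 0 0 0; 0.01 0 0 0 0; 0.01 0 0 0 0; 0.01 0 0 0 0; 0.01 0 0 0 0; 0.01 0 0 0 0' 60
```

```text
time: 3.53
ee_pos: [508.1, -325.9, 13.5]
orientation: [3.141, -0.001, -0.425]
ft_force: [1.4, 1.0, 2.3]
width: 0.203
gripper_force: 60.0
```

The grip holds at an opening of 17–18 mm, which matches the rib. I lift it.

```bash
python3 -m crank '0.01 0 0 0.005 0; 0.01 0 0 0.015 0; 0.01 0 0 0.03 0; 0.01 0 0 0.05 0; 0.01 0 0 0.075 0; 0.01 0 0 0.1 0; 0.01 0 0 0.125 0; 0.01 0 0 0.14 0'; python3 -m crank '0.01 0 0 0.005 0; 0.01 0 0 0.01 0; 0.01 0 0 0.01 0; 0.01 0 0 0.01 0; 0.01 0 0 0.01 0; 0.01 0 0 0.01 0; 0.01 0 0 0.01 0; 0.01 0 0 0.01 0'
python3 - <<'E'
from rig import snapshot
import cv2,numpy as np
a=snapshot("top");b=snapshot("side")
cv2.imwrite("pics/t2.png",a);cv2.imwrite("pics/s2.png",b)
cv2.imwrite("pics/chk2.png",np.hstack([cv2.resize(a[90:240,340:490],None,fx=2.6,fy=2.6),cv2.resize(b[60:210,230:380],None,fx=2.6,fy=2.6)]))
E
```

```text
time: 4.2
ee_pos: [508.5, -326.2, 157.2]
orientation: [3.141, -0.004, -0.425]
ft_force: [1.3, -0.6, -1.5]
width: 0.198
gripper_force: 59.4
time: 4.87
ee_pos: [507.7, -325.7, 162.6]
orientation: [-3.142, 0.001, -0.425]
ft_force: [0.3, -0.0, -1.8]
width: 0.202
gripper_force: 59.4
```

View pics/chk2.png

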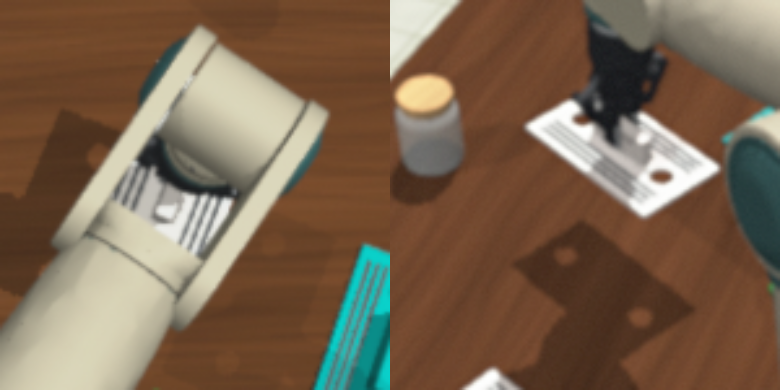

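The cover hangs level from the fingers, with the whole plate visible in the side view at about (318,118). I measure its pose in the hand.

Run:
```python
from m import *
b=cv2.imread("pics/s2.png"); hsv=cv2.cvtColor(b,cv2.COLOR_BGR2HSV)
m=np.zeros(b.shape[:2],np.uint8); m[95:146,278:380]=((hsv[...,1]<60)&(hsv[...,2]>185))[95:146,278:380]*255
cs,hi=cv2.findContours(m,cv2.RETR_CCOMP,1); c=max(cs,key=cv2.contourArea)
for z in(149,155): print(cv2.minAreaRect(plane('side',c[:,0],z)[:,:2].astype(np.float32)))
H=[]
for c,h in zip(cs,hi[0]):
    if h[3]>=0 and cv2.contourArea(c)>12: M=cv2.moments(c); H.append((M['m10']/M['m00'],M['m01']/M['m00'])); print(cv2.contourArea(c),H[-1],plane('side',[H[-1]],152).round(1))
```

```text
((511.4573974609375, -328.7906188964844), (125.40666961669922, 216.28004455566406), 65.73046112060547)
((508.64923095703125, -322.42962646484375), (124.65736389160156, 214.98779296875), 65.73046875)
46.0 (334.0, 127.3695652173913) [[ 445.5 -296.   152. ]]
193.0 (315.7642487046632, 125.94559585492227) [[ 498.7 -279.7  152. ]]
```

The in-hand pose matches the TCP. I carry it about (-61, +632) mm to above the tray, turning it about -5.1°.

```bash
python3 -m crank '0.01 -0.001 0.01 0 0; 0.01 -0.003 0.03 0 0; 0.01 -0.006 0.058 0 0; 0.01 -0.009 0.088 0 -0.5; 0.01 -0.012 0.118 0 -1; 0.01 -0.015 0.148 0 -1; 0.01 -0.018 0.178 0 -1.5; 0.01 -0.021 0.208 0 -1.7'; python3 -m crank '0.01 -0.003 0.03 0 0; 0.01 -0.006 0.06 0 -0.4; 0.01 -0.009 0.09 0 -0.8; 0.01 -0.012 0.12 0 -1.2; 0.01 -0.015 0.15 0 -1.6; 0.01 -0.018 0.18 0 -2; 0.01 -0.021 0.21 0 -2.2; 0.01 -0.024 0.24 0 -2.4'; python3 -m crank '0.01 -0.003 0.03 0 -0.3; 0.01 -0.006 0.06 0 -0.6; 0.01 -0.009 0.09 0 -0.9; 0.01 -0.012 0.12 0 -1; 0.01 -0.014 0.145 0 -1; 0.01 -0.0155 0.165 0 -1; 0.01 -0.016 0.178 0 -1; 0.01 -0.0162 0.1837 0 -1'; python3 -m crank '0.01 0 0 0 0; 0.01 0 0 0 0; 0.01 0 0 0 0; 0.01 0 0 0 0; 0.01 0 0 0 0; 0.01 0 0 0 0; 0.01 0 0 0 0; 0.01 0 0 0 0'
python3 -c "
from rig import status;print(status.get_state()['joints'])"
```

```text
time: 5.63
ee_pos: [486.3, -115.8, 163.3]
orientation: [-3.141, -0.0, -0.455]
ft_force: [1.0, 0.4, -3.2]
width: 0.2
gripper_force: 59.3
time: 6.3
ee_pos: [462.0, 124.1, 163.4]
orientation: [-3.141, -0.0, -0.497]
ft_force: [1.1, 0.0, -2.0]
width: 0.2
gripper_force: 59.3
time: 6.97
ee_pos: [445.9, 307.6, 163.1]
orientation: [-3.142, 0.0, -0.512]
ft_force: [0.5, 0.3, -1.8]
width: 0.2
gripper_force: 59.3
time: 7.63
ee_pos: [446.7, 305.7, 163.2]
orientation: [3.141, 0.0, -0.514]
ft_force: [-0.5, -0.1, -1.2]
width: 0.201
gripper_force: 59.3
[ 5.31975461e-01  1.28927001e-01  1.45511444e+00 -4.27863090e-05
  1.55764679e+00  2.61723725e+00]
```

```bash
python3 -m crank '0.01 0 0.0005 -0.01 0; 0.01 0 0.0005 -0.025 0; 0.01 0 0.0005 -0.04 0; 0.01 0 0.0005 -0.055 0; 0.01 0 0.0005 -0.065 0; 0.01 0 0.0005 -0.07 0; 0.01 0 0.0005 -0.072 0; 0.01 0 0.0005 -0.072 0'
python3 - <<'E'
from m import *
from rig import snapshot,status
a=snapshot("top");b=snapshot("side"); cv2.imwrite("pics/t3.png",a);cv2.imwrite("pics/s3.png",b)
s=status.get_state(); p=s['ee_pos']; print(p,s['orientation'])
y=s['orientation'][2]; u=np.array([np.cos(y),np.sin(y),0]); v=np.array([-u[1],u[0],0])
o=np.array([p[0],p[1],p[2]-13+6])
C=[o+u*i*105+v*j*60 for i,j in((1,1),(1,-1),(-1,-1),(-1,1))]; Hh=[o+u*70,o-u*70]
q=[]
for n,im in(('top',a),('side',b)):
    x0,y0=(100,110) if n=='top' else (170,230)
    t=cv2.resize(im[y0:y0+150,x0:x0+150],None,fx=2.6,fy=2.6,interpolation=3)
    for P in proj(n,C+Hh): cv2.circle(t,tuple(int(k) for k in (P-[x0,y0])*2.6),2,(0,0,255),-1)
    q.append(t)
cv2.imwrite("pics/chk3.png",np.hstack(q))
E
```

```text
time: 8.3
ee_pos: [446.7, 306.4, 91.0]
orientation: [3.141, 0.0, -0.514]
ft_force: [0.2, -0.1, -0.8]
width: 0.202
gripper_force: 59.3
[447.13483589 306.70272624  92.0529585 ] [-3.14037736e+00 -7.57773312e-04 -5.14196873e-01]
```

View pics/chk3.png

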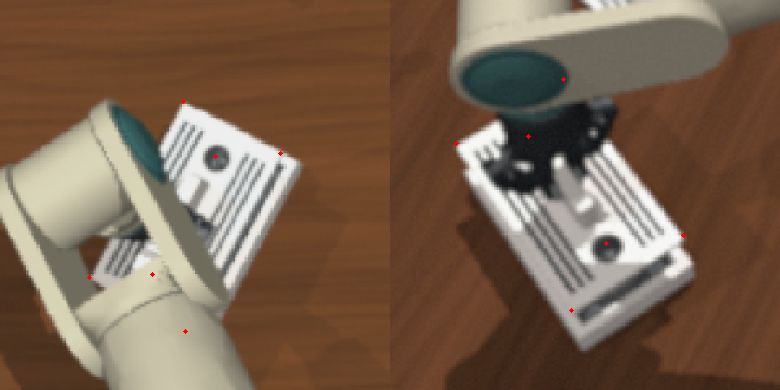

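The red predicted corners and holes match the plate in both views, and a pin is visible through a hole (top crop (216,157), side crop (606,245)). I lower it in small steps and watch the force.

```bash
python3 -m crank '0.01 0 0 -0.005 0; 0.01 0 0 -0.012 0; 0.01 0 0 -0.019 0; 0.01 0 0 -0.025 0; 0.01 0 0 -0.03 0; 0.01 0 0 -0.034 0; 0.01 0 0 -0.034 0; 0.01 0 0 -0.034 0'
```

```text
time: 9.07
ee_pos: [446.6, 306.4, 56.9]
orientation: [3.141, 0.0, -0.514]
ft_force: [0.3, 0.0, -1.7]
width: 0.204
gripper_force: 59.3
```

```bash
python3 -m crank '0.01 0 0 -0.002 0; 0.01 0 0 -0.004 0; 0.01 0 0 -0.006 0; 0.01 0 0 -0.008 0; 0.01 0 0 -0.009 0; 0.01 0 0 -0.010 0; 0.01 0 0 -0.010 0; 0.01 0 0 -0.010 0'
```

```text
time: 9.73
ee_pos: [446.7, 306.4, 47.2]
orientation: [3.141, -0.0, -0.514]
ft_force: [0.1, 0.2, -2.2]
width: 0.201
gripper_force: 59.3
```

```bash
python3 -m crank '0.01 0 0 -0.001 0; 0.01 0 0 -0.002 0; 0.01 0 0 -0.003 0; 0.01 0 0 -0.0035 0; 0.01 0 0 -0.0035 0; 0.01 0 0 -0.0035 0; 0.01 0 0 -0.0035 0; 0.01 0 0 -0.0035 0'
```

```text
time: 10.4
ee_pos: [446.7, 306.4, 43.7]
orientation: [3.142, -0.0, -0.514]
ft_force: [-0.8, 0.1, -2.6]
width: 0.2
gripper_force: 59.4
```

```bash
python3 -m crank '0.01 0 0 -0.0005 0; 0.01 0 0 -0.001 0; 0.01 0 0 -0.0015 0; 0.01 0 0 -0.0015 0; 0.01 0 0 -0.0015 0; 0.01 0 0 -0.0015 0; 0.01 0 0 -0.0015 0; 0.01 0 0 -0.0015 0'
```

```text
time: 11.07
ee_pos: [446.8, 306.5, 43.5]
orientation: [-3.141, -0.0, -0.514]
ft_force: [-3.9, -2.5, 7.0]
width: 0.2
gripper_force: 60.7
```

Contact came at the expected height (43.5), with about 9 N upward. It is seated, so I release and retreat.

```bash
python3 -m crank '0.03 0 0 0 0; 0.04 0 0 0 0; 0.05 0 0 0 0; 0.06 0 0 0 0; 0.07 0 0 0 0; 0.07 0 0 0 0; 0.07 0 0 0 0; 0.07 0 0 0 0'; python3 -m crank '0.07 0 0 0.01 0; 0.07 0 0 0.025 0; 0.07 0 0 0.05 0; 0.07 0 0 0.08 0; 0.07 0 0 0.11 0; 0.07 0 0 0.14 0; 0.07 0 0 0.17 0; 0.07 0 0 0.19 0'; python3 -m crank '0.07 -0.005 -0.03 0 0; 0.07 -0.01 -0.06 0 0; 0.07 -0.01 -0.09 0 0; 0.07 -0.01 -0.12 0 0; 0.07 -0.01 -0.15 0 0; 0.07 -0.01 -0.18 0 0; 0.07 -0.01 -0.21 0 0; 0.07 -0.01 -0.24 0 0'
python3 - <<'E'
from m import *
from rig import snapshot
a=snapshot("top");b=snapshot("side")
q=[]
for n,im in(('top',a),('side',b)):
    x0,y0=(100,110) if n=='top' else (170,240)
    q.append(cv2.resize(im[y0:y0+150,x0:x0+150],None,fx=2.6,fy=2.6,interpolation=3))
    hsv=cv2.cvtColor(im,cv2.COLOR_BGR2HSV); x,y,w,h=(130,140,100,110) if n=='top' else (190,262,105,108)
    m=np.zeros(im.shape[:2],np.uint8); m[y:y+h,x:x+w]=((hsv[...,1]<60)&(hsv[...,2]>200))[y:y+h,x:x+w]*255
    c=max(cv2.findContours(m,0,1)[0],key=cv2.contourArea); print(n,cv2.minAreaRect(plane(n,c[:,0],36)[:,:2].astype(np.float32)))
cv2.imwrite("pics/chk4.png",np.hstack(q))
E
```

```text
time: 11.73
ee_pos: [446.7, 306.4, 42.1]
orientation: [3.141, 0.0, -0.514]
ft_force: [-0.3, 0.0, 0.4]
width: 0.818
gripper_force: 0.0
time: 12.4
ee_pos: [447.1, 306.7, 236.7]
orientation: [-3.138, -0.002, -0.514]
ft_force: [1.4, 0.2, 0.3]
width: 0.817
gripper_force: 0.0
time: 13.07
ee_pos: [436.4, 65.1, 233.2]
orientation: [-3.141, -0.001, -0.514]
ft_force: [0.3, -0.4, 0.0]
width: 0.819
gripper_force: 0.0
top ((430.484375, 305.066162109375), (270.64971923828125, 135.51934814453125), 5.5443806648254395)
side ((477.90850830078125, 290.2958068847656), (124.62005615234375, 140.43934631347656), 60.69426727294922)
```

View pics/chk4.png

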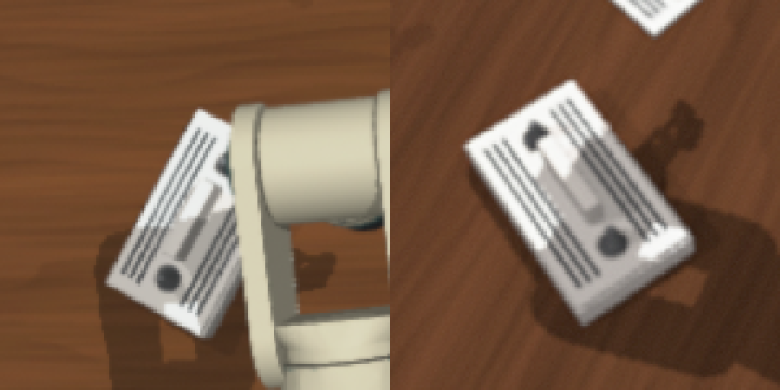

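The cover lies flush on the tray, rib up, with both pins showing through the holes (side crop (537,135) and (612,242)). The printed rectangle sizes are spoiled by the arm's shadow. The short cover is undisturbed and the arm is clear.

```bash
python3 -c "
from rig import job;print(job.sign_off())"
```

```text
the job is handed in; nothing more can be done
None
```

The long cover is seated flush on the tray, rib up, with both pins through its holes; the short cover was left where it was, and the job was handed in at about 13 s (no verdict was returned).

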